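# Clamp a cap and hold the loupe over it in focus

### The arm

A 6-joint arm with a two-finger parallel gripper is mounted at the origin on a cart in front of the work surface, level with it; the furniture and walls round the work are solid. World frame = base frame: x ahead of the robot, y to its left, z up, the work surface at z = 0. Lengths are in m, angles in degrees, forces in N, time in s.
With the tool pointing down it reaches from about 0.4 to 0.825 m from the base axis. Payload 7 kg.
Tool frame: the origin (TCP) lies at the centre of the arm's flange, where the gripper is bolted on; the fingertips stand 178 mm ahead of it and the grasp point (between the pads) lies 159 mm ahead of it (tip_reach is the distance from the TCP to the fingertips, in m); z points along the fingers, y is the line along which they close (so a half turn about z gives the same grasp; the last joint's range is limited). The gripper opens to 88 mm and grips with 3 to 60 N. Pads are 19 mm wide; open, the fingers measure 130 mm over their backs; the gripper's body (78 mm by 193 mm) begins 47 mm behind the grasp point.
Start: joints at [85.606, 20.546, 0.682, 0, -70.136, -16.507], TCP at [0.241, 0.631, 0.405] pointing down, gripper open.
Joint ranges: [-176.03, 176.03], [-82.01, 121.73], [-58.28, 71.71], [-173.87, 95.51], [-174.79, -0.11], [-173.66, 173.66]. Speed limits (degrees/s): [136.94, 136.94, 172.46, 180, 180, 180].

### API

Orientations are given as [roll, pitch, yaw] about the fixed x, y, z axes, in that order (R = Rz(yaw) Ry(pitch) Rx(roll)).
In Python, from plant import * gives the robot as it stands.
- The arm moves only by the shell command python3 -m handwheel 'ROWS'. ROWS is JSON, a list of rows, each a list of 7 numbers: the opening, from -1 (shut) to 1 (fully open), then the shift along the tool's x, y, z as a fraction of full scale, then the turn, a rotation vector about the tool's x, y, z as a fraction of full scale. A call has 1 to 5 rows; each row shifts and turns the commanded pose from where the row before left it, along the tool's axes as they then stand; what a row does not reach is not made up. Full scale, the value 1, is 0.025 m for a shift and 6 degrees for a turn. A row lasts 1/8 s, in which the tool goes at most 62.5 mm and 10.7 degrees, less where a joint would pass 70% of its speed; a pose out of reach is approached as far as the arm can. A call with a number of a shift or a turn outside -1 to 1 is refused whole. A call with a gripper value outside its range is refused whole. The fingers move at their own pace and stop on an object; the grip force is fixed at half the most. Time passes only in rows, so rows that do not move let the fingers close. It gives the time, the measured TCP pose, the force, the opening and the grip force at its end, in the units of the state.
- get_obs(): the state, without advancing time (a new reading comes with each control period).
- snapshot(name): name is "scene" or "top" or "wrist"; returns a dict with "color" (480x640x3 uint8, red, green, blue), "fx", "fy", "cx", "cy" (pixels), "k1" (the pictures are not rectified: a ray, as slopes to the right and down, at radius r is drawn at 1 + k1 r^2 times it, then the intrinsics apply), "R" (3x3) and "t" (3): a world point X has camera coordinates R X + t; the wrist camera has in their place "tool_from_camera" (4x4, takes a point from camera to tool coordinates, whose origin is the TCP and whose axes are the flange's). Camera axes: x right, y down, z forward; pixel columns grow to the right and rows downward; lengths in m; the calibration is good to about 2 mm. A picture is of the moment at which its call begins: read the wrist's pose just before it. There is no depth.
- close_job(): hands the job in; it is judged then, once.
The state is a dict: "clock": time; "joint_pos": joint angles; "qvel": joint speeds; "tau": joint torques, N m; "tool_pos": TCP position; "orientation": TCP orientation; "force": force on the tool from outside, world axes, zero at the start; "moment": the same for the moment, N m; "opening": finger opening in m; "gripper_force": force on a finger pad.
Only numpy, scipy, OpenCV 4.12 (cv2) and the standard library are available. Lean on these libraries where they do the work, as an engineer would, in place of code of your own. Each camera call takes 0.05 s, during which the arm holds its last target. There are 200 camera calls.

### The job

Clamp the black cap in the self-centring inspection fixture: wind its ring, which has an upright black crank knob to turn it by, one full turn clockwise as seen from above until it stops. Then pick up the reading loupe from the brown side stand and hold it level over the middle of the cap, with the lens at the height of the red focus collar on the fixture's post. Finish while still holding the loupe there, still and clear of the fixture and the cap, with the collar left as it was set and the jars, bottles and masking tape round about not disturbed.

Things in the scene. Friction and masses are not known exactly. Their poses are not given: they have to be found in the camera images.
- chuck_axis (a point): Point on the vertical axis of the chuck, 35 mm above the bench, at the middle of the clamped cap's top. Its z is up, its x points to the focus post 140 mm away. Steel hub round it 76 mm in diameter, flat face 26 mm above the bench; dark knurled ring 116 mm in diameter, top 24 mm up; three aluminium jaws on the hub face, tops 34 mm up, that close together.
- scroll_ring (a joint): Angle of the knurled ring about the chuck axis, rad, growing clockwise seen from above. 0: jaws fully open (18 mm from the axis); 6.28, one full turn: the stop, jaws closed on the cap. Starts at 0 to 0.2. Light friction, about 2 to 4 N at the knob; stays where it is left.
- crank_knob (a point): Middle of the upright black crank knob on the ring, 48 mm from the chuck axis, 50 mm above the bench; the knob is 16 mm in diameter and runs from 34 to 66 mm above the bench. It spins freely on its own pin, so a hand holding it need not turn as it goes round; its own x and y mean nothing.
- cap_center (a point): Centre (half-way up) of the black moulded cap to be inspected, 24 mm across and 9 mm high, lying loose on the hub face between the open jaws, up to 5 mm off the axis. The jaws push it to the axis as they close.
- focus_mark (a point): Middle of the red focus collar (26 mm in diameter, 8 mm high) on the axis of the steel post, 105 to 135 mm above the bench: the height wanted for the middle of the lens. The post is 12 mm thick, 151 mm high; a thumb screw sticks out to 26 mm from the axis along the collar's y. The collar holds by friction (about 6 N).
- lens_center (a point): Centre of the loupe's lens, half-way through its thickness. Dark rim 68 mm in diameter, 10 mm thick. Its z is the lens axis (up as it lies); the handle runs along -x: ferrule 32 to 51 mm, wood 51 to 152 mm from the lens centre, 16 mm wide, 14 mm thick, level with the lens. Lying flat on the brown stand (top at z = 0) the lens centre is 7 mm up.
- loupe_grip (a point): Point inside the loupe's wooden handle, 82 mm from the lens centre, half-way through its thickness (the balance point is about 70 mm from the lens centre); a good place to grip, across the 16 mm width. Axes as for the lens. The loupe weighs 70 to 110 g.
- wash_bottle_big: Bystander: large white squeeze bottle, 83 mm across, 229 high (mm); origin at the centre of its underside.
- ink_jar_white: Bystander: white ink pot with a grey-white lid, 54 mm across, 55 high (mm); origin at the centre of its underside.
- ink_jar_black: Bystander: pale ink pot with a dark band, 60 mm across, 62 high (mm); origin at the centre of its underside.
- hardener: Bystander: slim pot with a blue lid, 38 mm across, 66 high (mm); origin at the centre of its underside.
- tape_masking: Bystander: roll of beige masking tape, 70 mm across, 25 high (mm); origin at the centre of its underside.
- fixture: Cap inspection fixture, bolted down; origin on the chuck axis at bench level, x towards the focus post, z up. Grey cast base 10 mm high: a disc 132 mm in diameter under the chuck and a 44 mm wide arm along +x to a foot 52 mm in diameter under the post, 140 mm from the axis. Carries ring, jaws, knob and collar.
- loupe: The loupe as a whole; origin under the lens centre at the level of the handle's underside, handle along -x.
- cap: The cap as a whole; origin at the centre of its underside.

How it is judged:
By the outcome, as a careful person would: the job done as asked, in the order asked, and still so for the second after the job is handed in, while the arm keeps its last pose, push and grip.
It also fails if it takes over 72 s, if anything falls off the work surface, if the arm or the gripper's body presses on something with over 40 N, if the wrist force passes 120 N, or if a joint passes its speed limit or range.

## Working session

There is one attempt and no reset: what is moved stays moved. The work goes in short steps, Python scripts to look and compute and a shell command to move; the robot and the scene stay as the last step left them, time stands still between calls to the robot, and variables do not carry over. Pictures are saved under pics/ and viewed, at most 10 in all, crops included, and the job is handed in when it is done.

```bash
ls; mkdir -p pics; cat > h.py <<'E'
from plant import *
import numpy as np, cv2
from scipy.spatial.transform import Rotation as Ro
def cam(s):
    if "R" in s: 
        R=np.array(s["R"]);return R.T, -R.T@np.array(s["t"])
    o=s["obs"];T=np.eye(4);T[:3,:3]=Ro.from_euler('xyz',o["orientation"],degrees=True).as_matrix();T[:3,3]=o["tool_pos"]
    T=T@np.array(s["tool_from_camera"]);return T[:3,:3],T[:3,3]
def snap(n):
    o=get_obs();s=snapshot(n);s["obs"]=o;return s
def ray(s,u,v):
    K=np.array([[s["fx"],0,s["cx"]],[0,s["fy"],s["cy"]],[0,0,1.]])
    p=cv2.undistortPoints(np.array([[[u,v]]],float),K,np.array([s["k1"],0,0,0.]))[0,0]
    R,c=cam(s);return c,R@np.array([p[0],p[1],1])
def onz(s,u,v,z):
    c,d=ray(s,u,v);return c+d*(z-c[2])/d[2]
def save(s,f,crop=None,sc=1):
    im=s["color"][:,:,::-1]
    if crop: im=im[crop[1]:crop[3],crop[0]:crop[2]]
    cv2.imwrite("pics/"+f,cv2.resize(im,None,fx=sc,fy=sc))
E
python3 - <<'E'
from h import *
import pickle
d={}
for n in("top","scene","wrist"):
    s=snap(n);save(s,n+"0.png");d[n]=s
pickle.dump(d,open("s0.pkl","wb"))
print(get_obs(),d["wrist"]["tool_from_camera"], cam(d["top"]),cam(d["scene"]))
E
```

```text
pics
{'clock': 0.15, 'joint_pos': array([ 8.56081327e+01,  2.05842433e+01,  6.47012883e-01, -1.23055407e-02,
       -7.01360616e+01, -1.65074719e+01]), 'qvel': array([ 0.03240894, -0.10386848,  0.34657418,  0.06933482, -0.01089293,
        0.05911809]), 'tau': array([-1.20043140e-03, -5.83277392e+01,  2.93288523e+01,  7.00123608e+00,
        8.75873870e-03, -1.14353900e-04]), 'tool_pos': array([0.24074663, 0.63047373, 0.40392887]), 'orientation': array([ 1.79926442e+02, -9.73411117e-03, -2.09035216e+01]), 'force': array([-0.35451256, -0.68113947,  0.01288634]), 'moment': array([-0.02235337,  0.04220704, -0.04868766]), 'gripper_force': 0.0, 'opening': 0.0875057745523985} [[-4.11230288e-04 -9.65519722e-01 -2.60329593e-01  6.99545450e-02]
 [ 9.99999441e-01 -1.43373523e-04 -1.04790274e-03 -1.01499134e-03]
 [ 9.74446388e-04 -2.60329879e-01  9.65519241e-01  2.01194263e-02]
 [ 0.00000000e+00  0.00000000e+00  0.00000000e+00  1.00000000e+00]] (array([[-0.02528519, -0.99759252,  0.06457411],
       [-0.99967457,  0.02501395, -0.00500559],
       [ 0.00337829, -0.06467966, -0.99790036]]), array([ 0.51465635, -0.04559837,  1.56025496])) (array([[ 0.84710237, -0.34870303,  0.4010284 ],
       [-0.53139376, -0.56457882,  0.63156268],
       [ 0.00618432, -0.74810223, -0.66355467]]), array([ 0.09743232, -0.84218685,  0.92980611]))
```

View pics/top0.png

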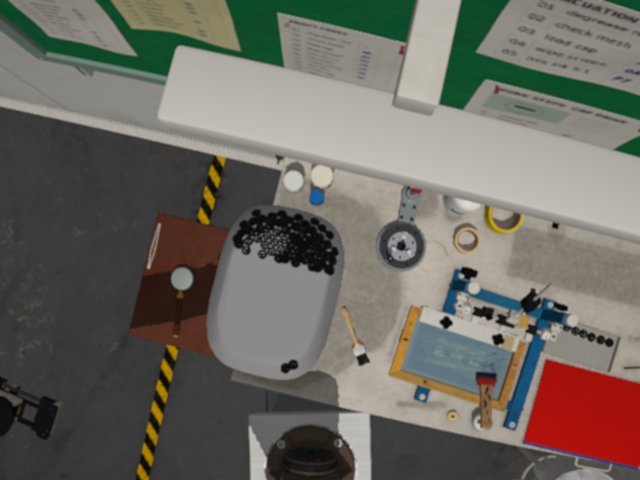

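View pics/scene0.png

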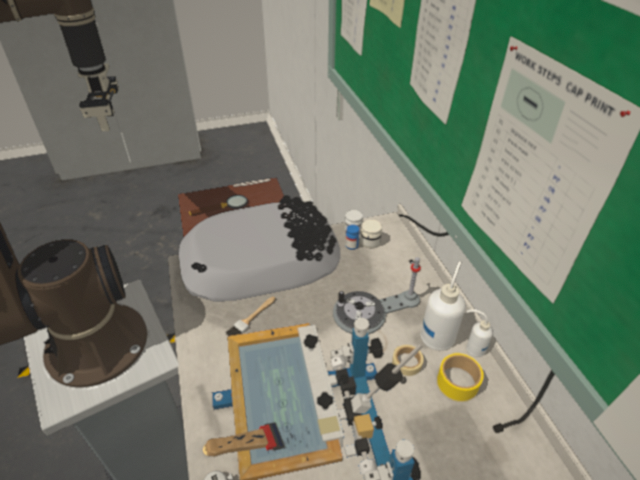

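The top view shows the chuck at about (402,245), the post and red collar at (412,190), the loupe lens at (181,279) with its handle going down to (178,335), and a grey bin between them. The scene view shows the collar at (415,267) and the chuck at (360,312). I'll crop and enlarge next.

```bash
python3 - <<'E'
from h import *
import pickle
d=pickle.load(open("s0.pkl","rb"));t=d["top"];s=d["scene"]
a=cv2.resize(t["color"][170:290,360:480],None,fx=3.3,fy=3.3,interpolation=2)
b=cv2.resize(s["color"][250:340,320:440],None,fx=3.3,fy=3.3,interpolation=2)
c=cv2.resize(t["color"][255:345,140:260],None,fx=3.3,fy=3.3,interpolation=2)
e=np.zeros((600,800,3),np.uint8)
e[:a.shape[0],:a.shape[1]]=a;e[:b.shape[0],400:400+b.shape[1]]=b;e[300:300+c.shape[0],400:400+c.shape[1]]=c
cv2.imwrite("pics/crop.png",e[:,:,::-1])
print("chuck",onz(t,402,245,.026),"lens",onz(t,181,279,.007),"handle end",onz(t,178,335,.007))
for q in[(283,205),(345,240),(208,340),(300,378)]:print("bin",onz(t,*q,0.1))
for q in [(415,267),(360,312)]: print(onz(s,*q,.026))
for z in(.5,.9,1.2):print("bar",z,onz(t,160,120,z),onz(t,640,220,z))
for n,p in (("jars",(293,180)),("j2",(321,175)),("hard",(317,197)),("tape",(467,238))):print(n,onz(t,*p,.05))
E
```

```text
chuck [ 0.58459903 -0.2549793   0.026     ] lens [0.51050062 0.32452213 0.007     ] handle end [0.36391667 0.33526708 0.007     ]
bin [0.68748603 0.04597833 0.1       ]
bin [ 0.59711562 -0.10466502  0.1       ]
bin [0.35959955 0.23789776 0.1       ]
bin [0.26225148 0.01410173 0.1       ]
[ 0.79099213 -0.21809192  0.026     ]
[ 0.57501469 -0.26603544  0.026     ]
bar 0.5 [0.80389802 0.24494517 0.5       ] [ 0.59782488 -0.64569679  0.5       ]
bar 0.9 [0.69477647 0.13533246 0.9       ] [ 0.56644808 -0.41929901  0.9       ]
bar 1.2 [0.61293531 0.05312293 1.2       ] [ 0.54291547 -0.24950068  1.2       ]
jars [0.75722116 0.02222042 0.05      ]
j2 [ 0.76834551 -0.04983751  0.05      ]
hard [ 0.71175687 -0.0382048   0.05      ]
tape [ 0.59711205 -0.42044864  0.05      ]
```

View pics/crop.png

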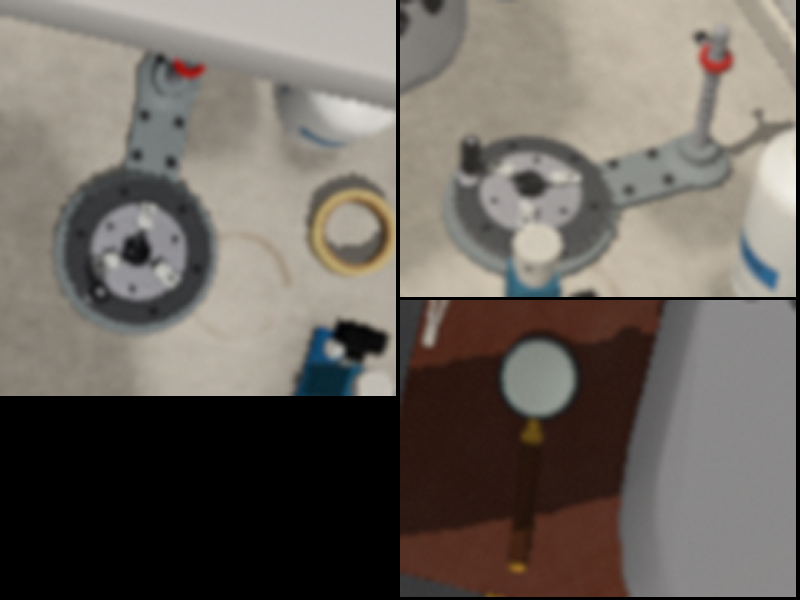

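```bash
cat >> h.py <<'E'
def plan(x,y,z,yaw=None,grasp=False,n=None):
    "rows to a tool-down pose; turn done first/with the shift spread evenly in the world"
    o=get_obs();R=Ro.from_euler('xyz',o["orientation"],degrees=True)
    T=Ro.from_euler('xyz',[180,0,o["orientation"][2] if yaw is None else yaw],degrees=True)
    p=np.array(o["tool_pos"]);q=np.array([x,y,z+(.159 if grasp else 0)])
    rv=np.degrees((R.inv()*T).as_rotvec())
    dl=R.inv().apply(q-p);dT=T.inv().apply(q-p)
    print("pos",p.round(4),"rpy",np.round(o["orientation"],2),"t",round(o["clock"],2),"J",np.round(o["joint_pos"],1))
    print(" turn units",(rv/6).round(2),"shift units now-axes",(dl/.025).round(2),"| after-turn axes",(dT/.025).round(2))
E
python3 -c "
from h import *
plan(.47,.34,.42,0)"
```

```text
pos [0.2407 0.6305 0.4039] rpy [ 1.7993e+02 -1.0000e-02 -2.0900e+01] t 0.15 J [ 85.6  20.6   0.6  -0.  -70.1 -16.5]
 turn units [ 0.01  0.   -3.48] shift units now-axes [12.71  7.58 -0.63] | after-turn axes [ 9.17 11.62 -0.64]
```

```bash
python3 -m handwheel '[[1,0,0,-0.2,0,0,-0.87],[1,0,0,-0.2,0,0,-0.87],[1,0,0,-0.2,0,0,-0.87],[1,0,0,-0.2,0,0,-0.87],[1,0.9,1,0,0,0,0]]'; python3 -m handwheel '[[1,0.8,1,0,0,0,0],[1,0.8,1,0,0,0,0],[1,0.8,1,0,0,0,0],[1,0.8,1,0,0,0,0],[1,0.8,1,0,0,0,0]]'; python3 -m handwheel '[[1,0.8,1,0,0,0,0],[1,0.8,1,0,0,0,0],[1,0.8,1,0,0,0,0],[1,0.8,1,0,0,0,0],[1,0.8,1,0,0,0,0]]'; python3 - <<'E'
from h import *
import pickle
plan(.47,.34,.42,0)
s=snap("wrist");save(s,"w1.png");pickle.dump(s,open("w1.pkl","wb"))
E
```

```text
clock: 0.78
tool_pos: [0.2625, 0.6064, 0.4242]
orientation: [180.0, 0.0, 0.2]
force: [0.3, -0.3, -0.7]
opening: 0.0871
gripper_force: 0.0
clock: 1.4
tool_pos: [0.3642, 0.4787, 0.4247]
orientation: [180.0, 0.0, -0.1]
force: [0.6, 0.9, 0.5]
opening: 0.0877
gripper_force: 0.0
clock: 2.02
tool_pos: [0.4639, 0.3535, 0.4247]
orientation: [-180.0, 0.0, -0.1]
force: [-0.2, -0.9, 0.5]
opening: 0.0875
gripper_force: 0.0
pos [0.4639 0.3535 0.4247] rpy [-1.8e+02  0.0e+00 -6.0e-02] t 2.02 J [ 56.5  11.2  -9.5  -0.  -69.3  33.4]
 turn units [-0.    0.   -0.01] shift units now-axes [0.24 0.54 0.19] | after-turn axes [0.24 0.54 0.19]
```

View pics/w1.png

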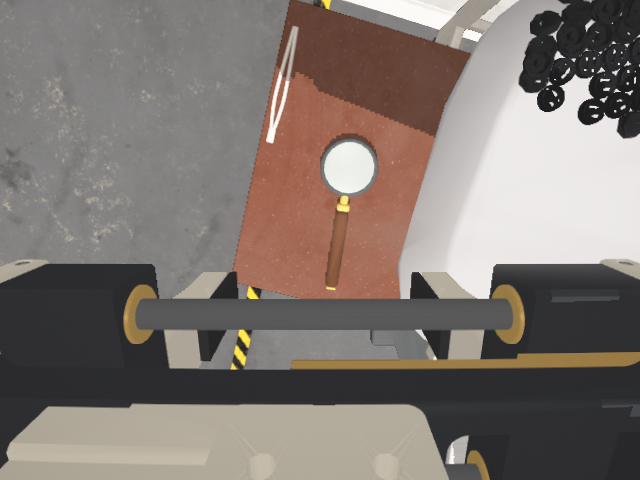

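The wrist view shows the lens at (349,166), the handle end at (331,288), and the bin's near edge at about (400,262) to (440,130).

```bash
python3 - <<'E'
from h import *
import pickle
w=pickle.load(open("w1.pkl","rb"));t=pickle.load(open("s0.pkl","rb"))["top"]
L=onz(w,349,166,.01);H=onz(w,331,288,.007);print(L,H,np.degrees(np.arctan2(*(L-H)[1::-1])),np.linalg.norm(L-H))
for z in(.05,.1,.15,.2,.25):
  print(z,"wrist",[onz(w,*q,z)[:2].round(3) for q in((400,262),(412,210),(440,130))],"top",[onz(t,*q,z)[:2].round(3) for q in((208,330),(212,300),(222,250))])
plan(.55,-.255,.42,0)
E
```

```text
[0.51343247 0.32579428 0.01      ] [0.36045958 0.34586131 0.007     ] -7.4734026054853775 0.1543126385096338
0.05 wrist [array([0.41, 0.27]), array([0.469, 0.26 ]), array([0.551, 0.237])] top [array([0.38 , 0.247]), array([0.456, 0.235]), array([0.582, 0.207])]
0.1 wrist [array([0.428, 0.282]), array([0.478, 0.274]), array([0.549, 0.254])] top [array([0.384, 0.237]), array([0.458, 0.226]), array([0.58 , 0.199])]
0.15 wrist [array([0.445, 0.294]), array([0.488, 0.287]), array([0.547, 0.27 ])] top [array([0.389, 0.228]), array([0.46 , 0.217]), array([0.578, 0.191])]
0.2 wrist [array([0.463, 0.306]), array([0.497, 0.3  ]), array([0.544, 0.287])] top [array([0.393, 0.218]), array([0.461, 0.207]), array([0.576, 0.182])]
0.25 wrist [array([0.48 , 0.317]), array([0.506, 0.313]), array([0.542, 0.303])] top [array([0.398, 0.208]), array([0.463, 0.198]), array([0.573, 0.174])]
pos [0.4653 0.3514 0.4247] rpy [ 1.7995e+02 -0.0000e+00 -1.3000e-01] t 2.08 J [ 56.3  11.2  -9.5   0.  -69.3  33.6]
 turn units [ 0.01 -0.   -0.02] shift units now-axes [ 3.45 24.25  0.21] | after-turn axes [ 3.39 24.26  0.19]
```

```bash
python3 -m handwheel '[[1,0.1,1,0,0,0,0],[1,0.1,1,0,0,0,0],[1,0.1,1,0,0,0,0],[1,0.1,1,0,0,0,0],[1,0.1,1,0,0,0,0]]'>/dev/null; python3 -m handwheel '[[1,0.1,1,0,0,0,0],[1,0.1,1,0,0,0,0],[1,0.1,1,0,0,0,0],[1,0.1,1,0,0,0,0],[1,0.1,1,0,0,0,0]]'|head -2; python3 -m handwheel '[[1,0.15,1,0,0,0,0],[1,0.15,1,0,0,0,0],[1,0.15,1,0,0,0,0],[1,0.15,1,0,0,0,0],[1,0.15,1,0,0,0,0]]'|head -2;python3 -m handwheel '[[1,0.2,1,0,0,0,0],[1,0.2,1,0,0,0,0],[1,0.2,1,0,0,0,0],[1,0.2,1,0,0,0,0],[1,0.2,1,0,0,0,0]]'|head -2;python3 -m handwheel '[[1,0.2,1,0,0,0,0],[1,0.2,1,0,0,0,0],[1,0.2,1,0,0,0,0],[1,0.2,1,0,0,0,0],[1,0,0,0,0,0,0]]'; python3 - <<'E'
from h import *
import pickle
plan(.55,-.255,.42,0)
s=snap("wrist");save(s,"w2.png");pickle.dump(s,open("w2.pkl","wb"))
E
```

```text
clock: 3.32
tool_pos: [0.488, 0.1038, 0.4248]
clock: 3.95
tool_pos: [0.5065, -0.0212, 0.4247]
clock: 4.58
tool_pos: [0.5314, -0.1461, 0.4247]
clock: 5.2
tool_pos: [0.5513, -0.2465, 0.4241]
orientation: [180.0, 0.1, -0.1]
force: [-0.7, 1.4, 0.0]
opening: 0.0874
gripper_force: 0.0
pos [ 0.5513 -0.2465  0.4241] rpy [ 1.8e+02  5.0e-02 -1.4e-01] t 5.2 J [ -5.6  13.2  -7.    0.  -69.8  95.4]
 turn units [ 0.    0.01 -0.02] shift units now-axes [-0.05  0.34  0.17] | after-turn axes [-0.05  0.34  0.17]
```

View pics/w2.png

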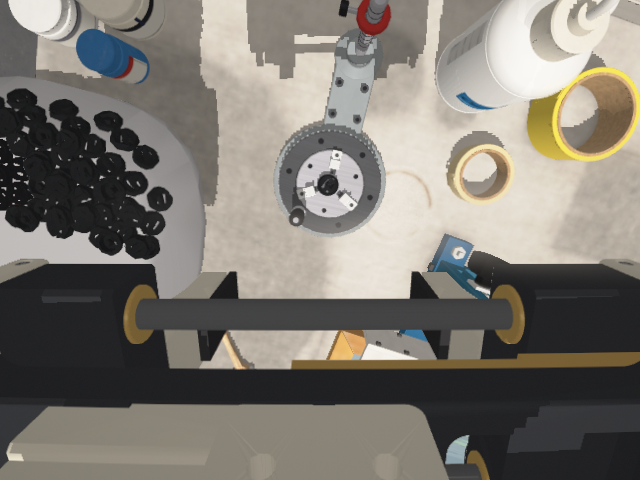

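The wrist view shows the chuck centre at about (330,182), the knob top at (297,213), the foot at (356,45), the collar at (373,13) and the wash bottle's base at (468,95).

```bash
python3 - <<'E'
from h import *
import pickle
w=pickle.load(open("w2.pkl","rb"));d=pickle.load(open("s0.pkl","rb"))
im=cv2.cvtColor(w["color"],cv2.COLOR_RGB2GRAY)
# ring: dark pixels component near chuck -> ellipse
m=((im<100)*255).astype(np.uint8);m[:115]=0;m[240:]=0;m[:,:270]=0;m[:,390:]=0
cs,_=cv2.findContours(m,0,1);c=max(cs,key=cv2.contourArea);e=cv2.fitEllipse(cv2.convexHull(c));print("ring",e)
C=onz(w,*e[0],.024);print("C ring",C,"C hub",onz(w,329,183,.026))
K=onz(w,297,210,.066);print("knob top",K,np.linalg.norm((K-C)[:2]),"base-of-knob",onz(w,297,222,.034))
F=onz(w,356,45,.01);print("foot",F)
def red(s,x0,y0,x1,y1):
    h=cv2.cvtColor(s["color"],cv2.COLOR_RGB2HSV);m=((h[...,1]>150)&(h[...,2]>70)&((h[...,0]<8)|(h[...,0]>172)))
    k=np.zeros_like(m);k[y0:y1,x0:x1]=m[y0:y1,x0:x1];v,u=np.nonzero(k);return (u.min()+u.max())/2,(v.min()+v.max())/2,len(u),(u.min(),u.max(),v.min(),v.max())
a=red(w,340,0,420,50);b=red(d["scene"],400,250,430,290);print(a,b)
# triangulate
c1,r1=ray(w,*a[:2]);c2,r2=ray(d["scene"],*b[:2]);r1/=np.linalg.norm(r1);r2/=np.linalg.norm(r2)
k=np.linalg.lstsq(np.c_[r1,-r2],c2-c1,rcond=None)[0];p,q=c1+k[0]*r1,c2+k[1]*r2;print("collar",p,q)
f=(p+q)/2-C;print("axis->post",np.hypot(*f[:2]),np.degrees(np.arctan2(f[1],f[0])),"knob ang",np.degrees(np.arctan2(*(K-C)[1::-1])))
f=F-C;print("foot",np.hypot(*f[:2]),np.degrees(np.arctan2(f[1],f[0])))
print("bottle low edge",onz(w,468,108,.0),onz(w,437,95,0),"white cap of jar",onz(w,38,10,.055),"tape",onz(w,481,172,.02))
for n,q in (("blue left",(432,268)),("blue top",(460,237))): print(n,onz(w,*q,.05))
E
```

```text
ring ((328.3819274902344, 182.8748016357422), (100.943115234375, 107.8069839477539), 27.205556869506836)
C ring [ 0.58265048 -0.25043271  0.024     ] C hub [ 0.58271451 -0.25109991  0.026     ]
knob top [ 0.55955206 -0.21792911  0.066     ] 0.03987506662873433 base-of-knob [ 0.53996588 -0.21495912  0.034     ]
foot [ 0.72663068 -0.27980032  0.01      ]
(np.float64(373.5), np.float64(17.0), 570, (np.int64(357), np.int64(390), np.int64(0), np.int64(34))) (np.float64(415.0), np.float64(268.0), 26, (np.int64(411), np.int64(419), np.int64(265), np.int64(271)))
collar [ 0.71740283 -0.28348537  0.11728059] [ 0.71840878 -0.28401432  0.11768622]
axis->post 0.13929836430299766 -13.838041220961653 knob ang 125.39918682756728
foot 0.1469447302790278 -11.528468061840288
bottle low edge [ 0.66470692 -0.40940001  0.        ] [ 0.67838245 -0.37288055  0.        ] white cap of jar [0.74870598 0.02181138 0.055     ] tape [ 0.59435846 -0.42318785  0.02      ]
blue left [ 0.49037132 -0.36648435  0.05      ]
blue top [ 0.52632092 -0.39436495  0.05      ]
```

```bash
python3 - <<'E'
from h import *
import pickle
d=pickle.load(open("s0.pkl","rb"));t,s=d["top"],d["scene"]
def tri(a,b):
    c1,r1=ray(t,*a);c2,r2=ray(s,*b);r1/=np.linalg.norm(r1);r2/=np.linalg.norm(r2)
    k=np.linalg.lstsq(np.c_[r1,-r2],c2-c1,rcond=None)[0];return (c1+k[0]*r1).round(3),(c2+k[1]*r2).round(3)
print("white cap",tri((473.6,285),(362,324)),"black",tri((467,271),(375,345)))
w=pickle.load(open("w2.pkl","rb"));print("knob",onz(w,297,219,.066),onz(w,298,208,.034))
plan(.547,-.2185,.30,0)
save(w,"k.png",(270,120,390,240),4)
E
```

```text
white cap (array([ 0.48 , -0.398,  0.188]), array([ 0.476, -0.395,  0.187])) black (array([ 0.513, -0.405,  0.101]), array([ 0.51 , -0.403,  0.101]))
knob [ 0.55017732 -0.21771078  0.066     ] [ 0.55593919 -0.2164472   0.034     ]
pos [ 0.5512 -0.2457  0.4242] rpy [-1.7999e+02  4.0000e-02 -1.2000e-01] t 5.25 J [ -5.5  13.2  -7.   -0.  -69.8  95.4]
 turn units [-0.    0.01 -0.02] shift units now-axes [-0.17 -1.09  4.97] | after-turn axes [-0.17 -1.09  4.97]
```

View pics/k.png

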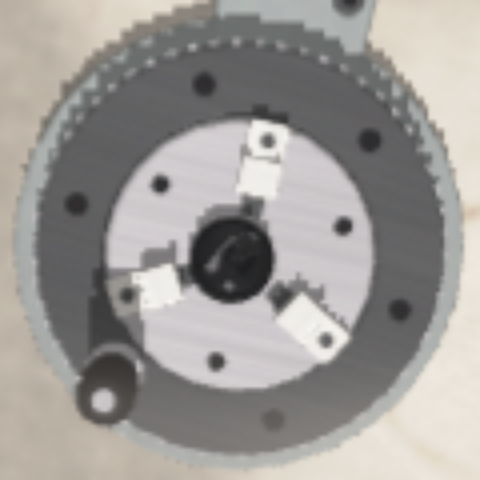

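The knob top is at crop pixel (103,398) and the hub centre at (240,253), which puts the knob at about (0.550,-0.2167), at 132.5°.

```bash
python3 -m handwheel '[[1,0,-0.4,1,0,0,0],[1,0,-0.4,1,0,0,0],[1,0,-0.37,1,0,0,0],[1,0,0,1,0,0,0],[1,0,0,1,0,0,0]]'|head -2; python3 -m handwheel '[[1,0,0,0.8,0,0,0],[1,0,0,0.8,0,0,0],[1,0,0,0.8,0,0,0],[1,0,0,0.6,0,0,0],[1,0,0,0,0,0,0]]'; python3 - <<'E'
from h import *
plan(.550,-.2165,.223,0)
E
```

```text
clock: 5.88
tool_pos: [0.5514, -0.2147, 0.2993]
clock: 6.5
tool_pos: [0.5513, -0.215, 0.2238]
orientation: [-180.0, 0.1, -0.0]
force: [-0.4, -0.4, -0.0]
opening: 0.0876
gripper_force: 0.0
pos [ 0.5513 -0.215   0.2238] rpy [-1.7999e+02  1.2000e-01 -0.0000e+00] t 6.5 J [ -2.4  22.9 -22.4  -0.  -44.9  92.4]
 turn units [-0.    0.02 -0.  ] shift units now-axes [-0.05  0.06  0.03] | after-turn axes [-0.05  0.06  0.03]
```

```bash
python3 -m handwheel '[[-1,-0.05,0.06,0,0,0,0],[-1,0,0,0,0,0,0],[-1,0,0,0,0,0,0],[-1,0,0,0,0,0,0],[-1,0,0,0,0,0,0]]'; python3 - <<'E'
from h import *
o=get_obs();print(o["opening"],o["gripper_force"],o["tool_pos"])
s=snap("wrist");save(s,"g1.png",(180,60,480,320),2.3)
E
```

```text
clock: 7.12
tool_pos: [0.5505, -0.2168, 0.2248]
orientation: [-180.0, -0.0, -0.0]
force: [-1.0, 0.5, 0.6]
opening: 0.0435
gripper_force: 0.0
0.04354369279942929 0.0 [ 0.55054203 -0.2168142   0.22479234]
```

View pics/g1.png

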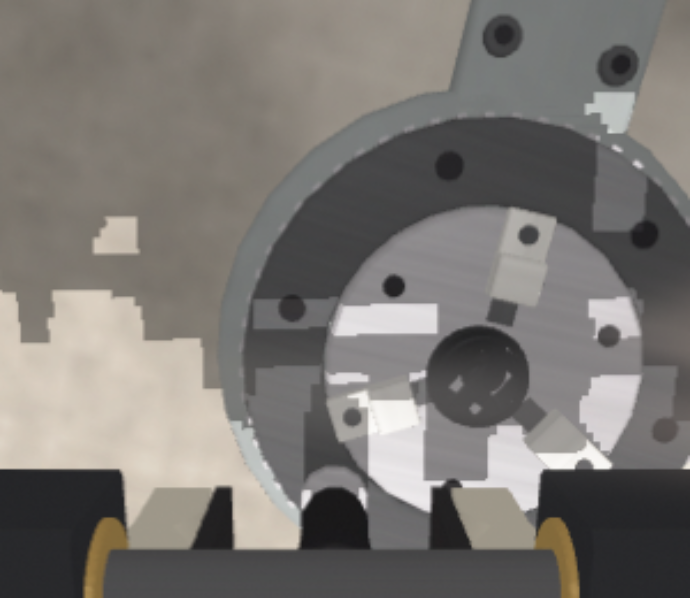

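The knob is at crop (335,510), centred between the fingers, and the hub is centred near crop (482,361).

```bash
python3 -m handwheel '[[-1,0,0,0,0,0,0],[-1,0,0,0,0,0,0],[-1,0,0,0,0,0,0],[-1,0,0,0,0,0,0],[-1,0,0,0,0,0,0]]'; python3 - <<'E'
from h import *
o=get_obs();print(o["opening"],o["gripper_force"],o["tool_pos"])
s=snap("wrist");C=onz(s,180+482/2.3,60+361/2.3,.026);print(C)
C=np.array([.5825,-.2520]);k=o["tool_pos"][:2]-C;print(np.linalg.norm(k),np.degrees(np.arctan2(k[1],k[0])))
E
```

```text
clock: 7.8
tool_pos: [0.5506, -0.2169, 0.2247]
orientation: [180.0, -0.0, -0.0]
force: [1.0, -2.1, -2.6]
opening: 0.0148
gripper_force: 30.0
0.014792837890027024 29.99452160904184 [ 0.55063679 -0.2169415   0.22467055]
[ 0.58451223 -0.25163945  0.026     ]
0.04737469884257794 132.26639436036055
```

```bash
python3 - <<'E'
import numpy as np
for i in range(20):
    a=np.radians(132.3-9-18*i-90);print(i,np.round([.6*np.cos(a),-.6*np.sin(a)],2))
E
```

```text
0 [ 0.5  -0.33]
1 [ 0.58 -0.16]
2 [0.6  0.03]
3 [0.56 0.21]
4 [0.47 0.38]
5 [0.33 0.5 ]
6 [0.16 0.58]
7 [-0.03  0.6 ]
8 [-0.21  0.56]
9 [-0.38  0.47]
10 [-0.5   0.33]
11 [-0.58  0.16]
12 [-0.6  -0.03]
13 [-0.56 -0.21]
14 [-0.47 -0.38]
15 [-0.33 -0.5 ]
16 [-0.16 -0.58]
17 [ 0.03 -0.6 ]
18 [ 0.21 -0.56]
19 [ 0.38 -0.47]
```

```bash
python3 -m handwheel '[[-1,0.5,-0.33,0,0,0,0],[-1,0.58,-0.16,0,0,0,0],[-1,0.6,0.03,0,0,0,0],[-1,0.56,0.21,0,0,0,0],[-1,0.47,0.38,0,0,0,0]]'; python3 -c "
from h import *
k=get_obs()['tool_pos'][:2]-np.array([.583,-.252]);print(np.linalg.norm(k),np.degrees(np.arctan2(k[1],k[0])))"
```

```text
clock: 8.48
tool_pos: [0.618, -0.2202, 0.2246]
orientation: [-180.0, 0.2, -0.0]
force: [-7.8, -2.8, 6.0]
opening: 0.0151
gripper_force: 30.0
0.04722203895641615 42.25330783455847
```

```bash
python3 -m handwheel '[[-1,0.33,0.5,0,0,0,0],[-1,0.16,0.58,0,0,0,0],[-1,-0.03,0.6,0,0,0,0],[-1,-0.21,0.56,0,0,0,0],[-1,-0.38,0.47,0,0,0,0]]'; python3 -c "
from h import *
k=get_obs()['tool_pos'][:2]-np.array([.583,-.252]);print(np.linalg.norm(k),np.degrees(np.arctan2(k[1],k[0])))"
```

```text
clock: 9.1
tool_pos: [0.6153, -0.2882, 0.2246]
orientation: [-180.0, -0.1, -0.0]
force: [-1.9, 6.4, 3.4]
opening: 0.0149
gripper_force: 30.0
0.04845121648005919 -48.26613063848387
```

```bash
python3 -m handwheel '[[-1,-0.5,0.33,0,0,0,0],[-1,-0.58,0.16,0,0,0,0],[-1,-0.6,-0.03,0,0,0,0],[-1,-0.56,-0.21,0,0,0,0],[-1,-0.47,-0.38,0,0,0,0]]'; python3 -c "
from h import *
k=get_obs()['tool_pos'][:2]-np.array([.583,-.252]);print(np.linalg.norm(k),np.degrees(np.arctan2(k[1],k[0])))"
```

```text
clock: 9.72
tool_pos: [0.5459, -0.2846, 0.2247]
orientation: [180.0, 0.0, -0.1]
force: [5.1, 0.4, -1.6]
opening: 0.0148
gripper_force: 30.0
0.049441094962285166 -138.70132558520166
```

```bash
python3 -m handwheel '[[-1,-0.33,-0.5,0,0,0,0],[-1,-0.16,-0.58,0,0,0,0],[-1,0.03,-0.6,0,0,0,0],[-1,0.1,-0.27,0,0,0,0],[-1,0,0,0,0,0,0]]'; python3 -c "
from h import *
k=get_obs()['tool_pos'][:2]-np.array([.583,-.252]);print(np.linalg.norm(k),np.degrees(np.arctan2(k[1],k[0])))"
```

```text
clock: 10.35
tool_pos: [0.5383, -0.2346, 0.2246]
orientation: [-180.0, 0.1, 0.0]
force: [-2.0, 3.0, 3.6]
opening: 0.0148
gripper_force: 30.0
0.047930635122977905 158.73915464245093
```

```bash
c='from h import *
o=get_obs();k=o["tool_pos"][:2]-np.array([.583,-.252]);print(np.linalg.norm(k),np.degrees(np.arctan2(k[1],k[0])),o["force"])'; python3 -m handwheel '[[-1,0.085,-0.18,0,0,0,0],[-1,0.1,-0.17,0,0,0,0],[-1,0,0,0,0,0,0]]'|tail -3;python3 -c "$c"; python3 -m handwheel '[[-1,0.12,-0.16,0,0,0,0],[-1,0,0,0,0,0,0]]'|tail -3;python3 -c "$c"; python3 -m handwheel '[[-1,0.14,-0.15,0,0,0,0],[-1,0,0,0,0,0,0]]'|tail -3;python3 -c "$c"
```

```text
force: [-5.2, 3.3, 5.1]
opening: 0.0149
gripper_force: 30.0
0.04765633222046939 147.97048239899763 [-5.16115326  3.26684802  5.10604128]
force: [-4.6, 3.5, 6.6]
opening: 0.0148
gripper_force: 30.0
0.04748372876949796 141.9229550007606 [-4.62327528  3.5020426   6.62060883]
force: [-7.5, -2.4, 6.2]
opening: 0.0148
gripper_force: 30.0
0.04727221613017739 137.04722482510667 [-7.45683874 -2.39318813  6.18537177]
```

```bash
c='from h import *
o=get_obs();k=o["tool_pos"][:2]-np.array([.583,-.252]);print(np.linalg.norm(k),np.degrees(np.arctan2(k[1],k[0])),o["force"])'; python3 -m handwheel '[[-1,0.1,-0.09,0,0,0,0],[-1,0,0,0,0,0,0]]'|tail -3;python3 -c "$c"; python3 -m handwheel '[[-1,0.1,-0.09,0,0,0,0],[-1,0,0,0,0,0,0]]'|tail -3;python3 -c "$c"
```

```text
force: [-13.4, -13.8, 9.2]
opening: 0.0146
gripper_force: 30.0
0.04706926459325878 135.73303302700802 [-13.43546337 -13.78354159   9.24158503]
force: [-18.8, -23.8, 11.0]
opening: 0.0145
gripper_force: 30.0
0.04688119627827015 134.41608727084483 [-18.76350167 -23.76078449  11.02785921]
```

```bash
python3 -m handwheel '[[0.2,-0.03,0.03,0,0,0,0],[0.2,0,0,0,0,0,0],[0.2,0,0,0,0,0,0],[0.2,0,0,0,0,0,0],[0.2,0,0,-0.2,0,0,0]]'; python3 -m handwheel '[[0.2,0,0,-0.8,0,0,0],[0.2,0,0,-1,0,0,0],[0.2,0,0,-1,0,0,0],[0.2,0,0,-1,0,0,0],[0.2,-0.8,0,-1,0,0,0]]'|head -2; python3 -m handwheel '[[0.2,-0.8,0,-1,0,0,0],[0.2,-0.8,0,-0.5,0,0,0],[0.2,-0.8,0,0,0,0,0],[0.2,0,0,0,0,0,0]]'; python3 - <<'E'
from h import *
import pickle
s=snap("wrist");pickle.dump(s,open("w3.pkl","wb"));save(s,"w3.png");plan(.43,.337,.42,-7.5)
E
```

```text
clock: 12.35
tool_pos: [0.5537, -0.2152, 0.2295]
orientation: [-180.0, 0.0, 0.0]
force: [-0.7, -0.6, 0.8]
opening: 0.0519
gripper_force: 0.0
clock: 12.98
tool_pos: [0.5343, -0.2153, 0.3507]
clock: 13.48
tool_pos: [0.4722, -0.2154, 0.3871]
orientation: [-180.0, -0.0, -0.0]
force: [0.5, -0.8, -0.5]
opening: 0.0526
gripper_force: 0.0
pos [ 0.473  -0.2155  0.387 ] rpy [-1.7999e+02 -0.0000e+00 -3.0000e-02] t 13.53 J [ -2.8   6.6 -20.2  -0.  -63.1  92.8]
 turn units [-0.   -0.    1.25] shift units now-axes [ -1.73 -22.1   -1.32] | after-turn axes [ -4.59 -21.68  -1.32]
```

View pics/w3.png

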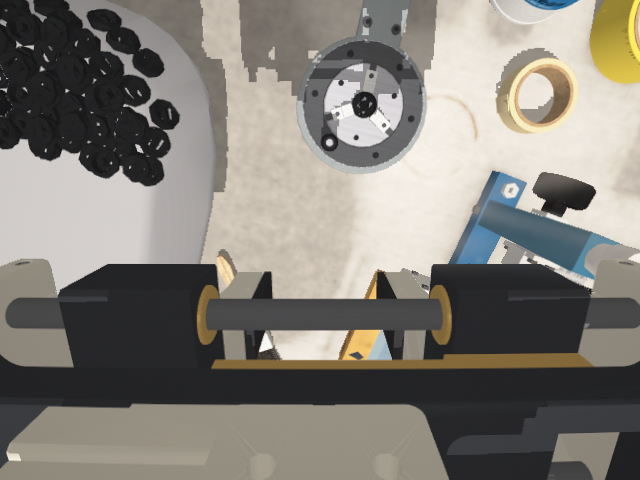

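The jaws are closed round the cap, with the hub at about (364,105), and the knob is back at (330,143). I'll move over to the loupe next.

```bash
python3 -m handwheel '[[0.2,0,0,-0.5,0,0,0.63],[0.2,0,0,-0.5,0,0,0.62],[0.6,-0.2,-1,-0.2,0,0,0],[0.6,-0.2,-1,0,0,0,0],[0.6,-0.2,-1,0,0,0,0]]'>/dev/null; python3 -m handwheel '[[0.6,-0.2,-1,0,0,0,0],[0.6,-0.2,-1,0,0,0,0],[0.6,-0.2,-1,0,0,0,0],[0.6,-0.2,-1,0,0,0,0],[0.6,-0.2,-1,0,0,0,0]]'|head -2;python3 -m handwheel '[[0.6,-0.2,-1,0,0,0,0],[0.6,-0.2,-1,0,0,0,0],[0.6,-0.2,-1,0,0,0,0],[0.6,-0.2,-1,0,0,0,0],[0.6,-0.2,-1,0,0,0,0]]'|head -2;python3 -m handwheel '[[0.2,-0.2,-1,0,0,0,0],[0.2,-0.2,-1,0,0,0,0],[0.2,-0.2,-1,0,0,0,0],[0.2,-0.2,-1,0,0,0,0],[0.2,-0.2,-1,0,0,0,0]]'|head -2; python3 -m handwheel '[[0.2,-0.2,-1,0.8,0,0,0],[0.2,-0.2,-1,0.8,0,0,0],[0.2,-0.2,-0.7,0.8,0,0,0],[0.2,0,0,0,0,0,0]]'; python3 - <<'E'
from h import *
import pickle
w=pickle.load(open("w3.pkl","rb"));print("C",onz(w,364,105,.026),onz(w,364,104,.035))
s=snap("wrist");pickle.dump(s,open("w4.pkl","wb"));save(s,"w4.png");plan(.43,.342,.23,-7.5)
E
```

```text
clock: 14.78
tool_pos: [0.4605, -0.0109, 0.4165]
clock: 15.4
tool_pos: [0.452, 0.1165, 0.4165]
clock: 16.02
tool_pos: [0.4435, 0.2438, 0.4164]
clock: 16.52
tool_pos: [0.437, 0.3123, 0.3546]
orientation: [179.8, 0.1, -7.4]
force: [0.9, -0.3, 0.8]
opening: 0.0526
gripper_force: 0.0
C [ 0.58184234 -0.25246814  0.026     ] [ 0.58167948 -0.25144679  0.035     ]
pos [0.4373 0.3118 0.3558] rpy [ 1.7984e+02  7.0000e-02 -7.4600e+00] t 16.57 J [ 56.4   9.9 -20.7   0.  -59.6  26.1]
 turn units [0.03 0.01 0.01] shift units now-axes [-0.44 -1.17  5.03] | after-turn axes [-0.45 -1.16  5.03]
```

View pics/w4.png

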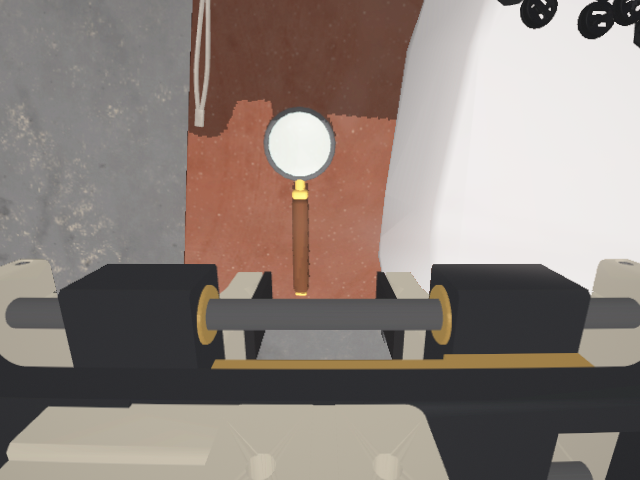

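The loupe is aligned with the tool: lens at (300,144), handle end at (302,293), and bin edge at about (383,240).

```bash
python3 - <<'E'
from h import *
import pickle
s=pickle.load(open("w4.pkl","rb"))
L=onz(s,299.5,144,.01);H=onz(s,301.5,293,.007);print(L,H,np.linalg.norm(L-H),np.degrees(np.arctan2(*(L-H)[1::-1])))
for z in(0,.05,.07):print("bin",[onz(s,*q,z).round(3) for q in((380,250),(386,200))])
G=L+(H-L)/np.linalg.norm(H-L)*.082;print(G);plan(G[0]+.0005,G[1]+.004,.182,-7.5)
E
```

```text
[0.51178215 0.32523042 0.01      ] [0.36117607 0.3459259  0.007     ] 0.15205095983571756 -7.824276252701901
bin [array([0.395, 0.258, 0.   ]), array([0.447, 0.248, 0.   ])]
bin [array([0.412, 0.265, 0.05 ]), array([0.456, 0.256, 0.05 ])]
bin [array([0.419, 0.268, 0.07 ]), array([0.46, 0.26, 0.07])]
[0.43056136 0.33639135 0.00838212]
pos [0.4373 0.3118 0.3558] rpy [ 1.7984e+02  7.0000e-02 -7.4600e+00] t 16.57 J [ 56.4   9.9 -20.7   0.  -59.6  26.1]
 turn units [0.03 0.01 0.01] shift units now-axes [-0.39 -1.12  6.95] | after-turn axes [-0.4  -1.1   6.95]
```

```bash
python3 -m handwheel '[[0.2,-0.2,-0.56,0.2,0.03,0,0],[0.2,-0.2,-0.56,1,0,0,0],[0.2,0,0,1,0,0,0],[0.2,0,0,1,0,0,0],[0.2,0,0,1,0,0,0]]'|head -4; python3 -m handwheel '[[0.2,0,0,0.8,0,0,0],[0.2,0,0,0.5,0,0,0],[0.2,0,0,0.4,0,0,0],[0.2,0,0,0.4,0,0,0],[0.2,0,0,0,0,0,0]]'|head -4;  python3 - <<'E'
from h import *
plan(.431,.3404,.181,-7.5)
E
```

```text
clock: 17.2
tool_pos: [0.4313, 0.3411, 0.2521]
orientation: [-179.7, -0.0, -7.5]
force: [-0.2, 0.2, 0.2]
clock: 17.82
tool_pos: [0.431, 0.3407, 0.1992]
orientation: [-179.9, 0.0, -7.5]
force: [-0.2, 0.3, 0.3]
pos [0.431  0.3407 0.1992] rpy [-1.7987e+02  2.0000e-02 -7.5300e+00] t 17.82 J [ 58.7  21.6 -29.1  -0.1 -39.2  23.8]
 turn units [-0.02  0.   -0.  ] shift units now-axes [0.   0.01 0.73] | after-turn axes [0.   0.01 0.73]
```

```bash
python3 -m handwheel '[[0.2,0,0,0.3,0,0,0],[0.2,0,0,0.2,0,0,0],[0.2,0,0,0.2,0,0,0],[0.2,0,0,0,0,0,0]]'|head -4;  python3 -m handwheel '[[-1,0,0,0,0,0,0],[-1,0,0,0,0,0,0],[-1,0,0,0,0,0,0],[-1,0,0,0,0,0,0],[-1,0,0,0,0,0,0]]'; python3 -m handwheel '[[-1,0,0,0,0,0,0],[-1,0,0,0,0,0,0]]'
```

```text
clock: 18.32
tool_pos: [0.431, 0.3407, 0.1818]
orientation: [-179.9, 0.0, -7.5]
force: [0.4, -0.8, -0.0]
clock: 18.95
tool_pos: [0.431, 0.3407, 0.1823]
orientation: [-179.8, 0.0, -7.5]
force: [-0.4, -0.2, 1.2]
opening: 0.0153
gripper_force: 30.0
clock: 19.2
tool_pos: [0.4311, 0.3407, 0.1823]
orientation: [-179.8, 0.0, -7.5]
force: [-1.7, -0.3, 2.0]
opening: 0.0158
gripper_force: 30.0
```

```bash
python3 -m handwheel '[[-1,0,0,-0.3,0,0,0],[-1,0,0,-0.6,0,0,0],[-1,0,0,-1,0,0,0],[-1,0,0,-1,0,0,0],[-1,0,0,-1,0,0,0]]'|head -5; python3 -m handwheel '[[-1,0,0,-1,0,0,0],[-1,0,0,-1,0,0,0],[-1,0,0,-1,0,0,0],[-1,0,0,-0.5,0,0,0],[-1,0,0,0,0,0,0]]';  python3 - <<'E'
from h import *
import pickle
s=snap("wrist");pickle.dump(s,open("w5.pkl","wb"));save(s,"w5.png",(160,60,480,320),2.3)
plan(.5,-.241,.355,-7.5)
E
```

```text
clock: 19.82
tool_pos: [0.4311, 0.3406, 0.2817]
orientation: [-179.8, -0.0, -7.5]
force: [0.3, -0.5, -1.5]
opening: 0.0155
clock: 20.45
tool_pos: [0.431, 0.3403, 0.3683]
orientation: [-179.7, -0.1, -7.5]
force: [-0.3, -0.7, -1.5]
opening: 0.0157
gripper_force: 30.0
pos [0.4308 0.3401 0.3672] rpy [-1.7979e+02  1.0000e-02 -7.5300e+00] t 20.5 J [ 58.7  10.3 -18.5  -0.1 -61.   23.8]
 turn units [-0.04  0.   -0.01] shift units now-axes [ 5.79 22.68  0.4 ] | after-turn axes [ 5.78 22.68  0.49]
```

View pics/w5.png

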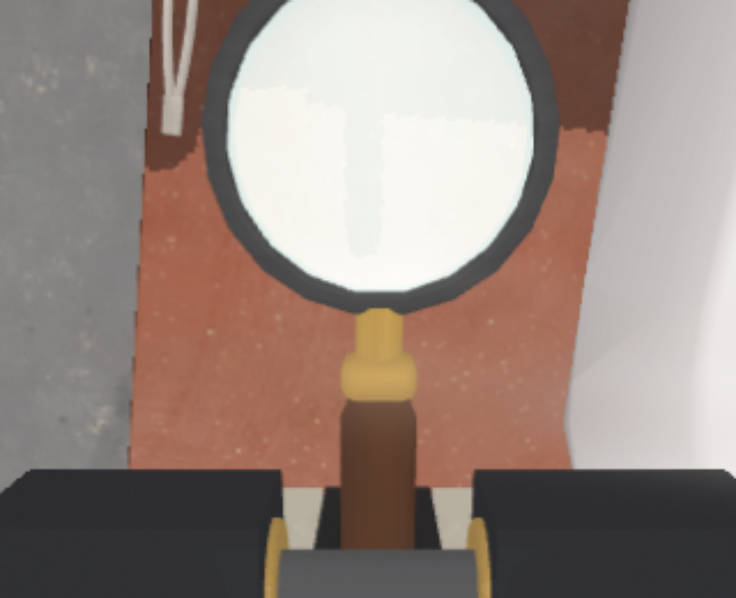

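The lens sits straight ahead of the grip. The rim spans crop x 203 to 558, its bottom is at (378,312), and the rim top is above the crop.

```bash
cat >> h.py <<'E'
def lens(s,deb=True):
    g=s["color"].astype(int);m=((g.max(2)<105)&(g.max(2)-g.min(2)<25))
    k=np.zeros(m.shape,np.uint8);k[5:198,225:425]=m[5:198,225:425]*255
    c=max(cv2.findContours(k,0,1)[0],key=cv2.contourArea);h=cv2.convexHull(c)[:,0,:].astype(float)
    K=np.array([[s["fx"],0,s["cx"]],[0,s["fy"],s["cy"]],[0,0,1.]])
    n=cv2.undistortPoints(h[:,None,:],K,np.array([s["k1"],0,0,0.]))[:,0]
    T=np.array(s["tool_from_camera"]);r=np.c_[n,np.ones(len(n))]@T[:3,:3].T
    from scipy.optimize import least_squares
    def f(p): # circle centre p[:3], plane slopes p[3:] in the tool frame
        N=np.array([p[3],p[4],1]);N/=np.linalg.norm(N)
        t=((p[:3]-T[:3,3])@N)/(r@N);return np.linalg.norm(T[:3,3]+t[:,None]*r-p[:3],axis=1)-.034
    q=least_squares(f,[.082,0,.172,0,0],loss="soft_l1",f_scale=.0005)
    print("hull",len(h),h.min(0),h.max(0),"centre in tool",q.x[:3].round(4),"tilt deg",np.degrees(q.x[3:]).round(2),"rms mm",1e3*np.sqrt(np.mean(q.fun**2)))
    return q.x
E
python3 - <<'E'
from h import *
import pickle
lens(pickle.load(open("w5.pkl","rb")))
E
```

```text
hull 51 [247.  33.] [403. 196.] centre in tool [ 0.0821 -0.0005  0.1754] tilt deg [0.64 0.26] rms mm 0.11684835602002355
```

```bash
python3 -m handwheel '[[-1,0.3,0.5,-0.4,0,0,0],[-1,0.45,0.98,-0.4,0,0,0],[-1,0.45,0.98,-0.4,0,0,0],[-1,0.45,0.98,-0.4,0,0,0],[-1,0.45,0.98,-0.4,0,0,0]]'>/dev/null; python3 -m handwheel '[[-1,0.45,0.98,0,0,0,0],[-1,0.45,0.98,0,0,0,0],[-1,0.45,0.98,0,0,0,0],[-1,0.45,0.98,0,0,0,0],[-1,0.45,0.98,0,0,0,0]]'|head -2; python3 -m handwheel '[[-1,0.45,0.98,0,0,0,0],[-1,0.45,0.98,0,0,0,0],[-1,0.45,0.98,0,0,0,0],[-1,0.45,0.98,0,0,0,0],[-1,0.45,0.98,0,0,0,0]]'|head -2; python3 -m handwheel '[[-1,0.45,0.98,0,0,0,0],[-1,0.45,0.98,0,0,0,0],[-1,0.45,0.98,0,0,0,0],[-1,0.45,0.98,0,0,0,0],[-1,0.3,0.6,0,0,0,0]]'|head -2;python3 -m handwheel '[[-1,0,0,0,0,0,0],[-1,0,0,0,0,0,0]]'; python3 - <<'E'
from h import *
import pickle
s=snap("wrist");pickle.dump(s,open("w6.pkl","wb"));save(s,"w6.png")
plan(.59,-.175,.42,-7.5);lens(s)
E
```

```text
clock: 21.75
tool_pos: [0.5084, 0.0933, 0.4161]
clock: 22.38
tool_pos: [0.548, -0.0355, 0.4156]
clock: 23.0
tool_pos: [0.5852, -0.1544, 0.4151]
clock: 23.25
tool_pos: [0.5851, -0.1526, 0.4155]
orientation: [-179.8, 0.0, -7.5]
force: [-0.5, 0.6, -0.9]
opening: 0.0156
gripper_force: 30.0
pos [ 0.5851 -0.1524  0.4157] rpy [-1.7981e+02  2.0000e-02 -7.5000e+00] t 23.3 J [  3.8  13.6  -7.6  -0.2 -68.8  78.7]
 turn units [-0.03  0.   -0.  ] shift units now-axes [ 0.31  0.87 -0.18] | after-turn axes [ 0.31  0.87 -0.17]
hull 40 [247.  33.] [424. 197.] centre in tool [0.0813 0.0051 0.1514] tilt deg [-25.54 -11.3 ] rms mm 1.7799272065218723
```

View pics/w6.png

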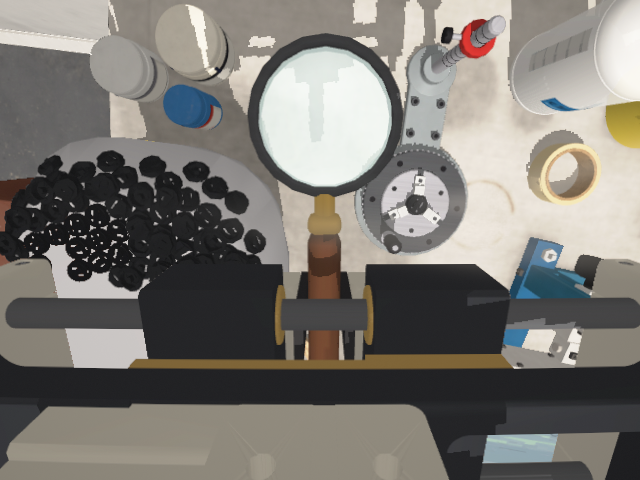

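The view shows the loupe held straight, the closed chuck at (416,204), the collar at (478,38) and the post top at (495,24). That is one picture over the limit of 10, so from here I'll work with numbers only.

```bash
python3 - <<'E'
from h import *
import pickle
w=pickle.load(open("w6.pkl","rb"));w2=pickle.load(open("w2.pkl","rb"));d=pickle.load(open("s0.pkl","rb"))["scene"]
C=onz(w,416.5,204,.026);print("C",C,onz(w,416.5,204,.035))
def red(s,x0,y0,x1,y1):
    h=cv2.cvtColor(s["color"],cv2.COLOR_RGB2HSV);m=((h[...,1]>150)&(h[...,2]>70)&((h[...,0]<8)|(h[...,0]>172))).astype(np.uint8)
    k=np.zeros_like(m);k[y0:y1,x0:x1]=m[y0:y1,x0:x1];c=max(cv2.findContours(k,0,1)[0],key=cv2.contourArea);e=cv2.minEnclosingCircle(c);M=cv2.moments(cv2.convexHull(c));return (M["m10"]/M["m00"],M["m01"]/M["m00"]),e,cv2.boundingRect(c)
a=red(w,440,0,520,80);b=red(d,400,250,430,290);print(a,b)
for h in range(2):
  A=[];B=[]
  for s,p in((w,a[h] if h==0 else a[1][0]),(d,b[0])):
    c,r=ray(s,*p);r/=np.linalg.norm(r);P=np.eye(3)-np.outer(r,r);A.append(P);B.append(P@c)
  print("collar",np.linalg.lstsq(np.vstack(A),np.hstack(B),rcond=None)[0])
Ptop=onz(w,495,24,.151);F=onz(w,432,68,.01);print("post top",Ptop,"foot",F)
C0=np.array([.5825,-.252]);
for ang in(-12.5,-13.5,-14.5):
  ax=C0+.14*np.array([np.cos(np.radians(ang)),np.sin(np.radians(ang))])
  for s,p in((w,a[0]),(d,b[0])):
    c,r=ray(s,*p);k=(ax-c[:2])@r[:2]/(r[:2]@r[:2]);q=c+k*r;print(ang,"z",q[2].round(4),"miss",(q[:2]-ax).round(4))
E
```

```text
C [ 0.5810649  -0.25333499  0.026     ] [ 0.58286055 -0.25108296  0.035     ]
((476.4461486025903, 38.95347648261759), ((475.0, 37.5), 20.155742645263672), (460, 19, 35, 39)) ((414.98974358974357, 268.1128205128205), ((415.0555419921875, 267.77777099609375), 4.129578590393066), (411, 265, 9, 7))
collar [ 0.71855386 -0.28359756  0.11673087]
collar [ 0.71969216 -0.28287722  0.11562594]
post top [ 0.7179314  -0.28073428  0.151     ] foot [ 0.72048397 -0.28286489  0.01      ]
-12.5 z 0.1179 miss [-0.0012 -0.0006]
-12.5 z 0.1156 miss [ 0.0005 -0.0006]
-13.5 z 0.1142 miss [0.0002 0.0001]
-13.5 z 0.1176 miss [-0.0004  0.0005]
-14.5 z 0.1105 miss [0.0017 0.0009]
-14.5 z 0.1196 miss [-0.0013  0.0015]
```

```bash
python3 - <<'E'
from h import *
plan(.5005,-.2418,.2919,-7.5)
E
```

```text
pos [ 0.5851 -0.1524  0.4157] rpy [-1.7981e+02  2.0000e-02 -7.5000e+00] t 23.3 J [  3.8  13.6  -7.6  -0.2 -68.8  78.7]
 turn units [-0.03  0.   -0.  ] shift units now-axes [-2.89  4.    4.94] | after-turn axes [-2.89  3.99  4.95]
```

```bash
python3 -m handwheel '[[-1,-0.58,0.8,0,0,0,0],[-1,-0.58,0.8,0,0,0,0],[-1,-0.58,0.8,0,0,0,0],[-1,-0.58,0.8,0,0,0,0],[-1,-0.57,0.8,0.3,0,0,0]]'|head -2; python3 -m handwheel '[[-1,0,0,0.7,0,0,0],[-1,0,0,0.8,0,0,0],[-1,0,0,0.8,0,0,0],[-1,0,0,0.8,0,0,0],[-1,0,0,0.6,0,0,0]]'|head -2; python3 -m handwheel '[[-1,0,0,0.4,0,0,0],[-1,0,0,0.2,0,0,0],[-1,0,0,0,0,0,0]]'; python3 - <<'E'
from h import *
plan(.5005,-.2418,.2919,-7.5)
s=snap("wrist")
s["color"]=s["color"].copy()
import pickle;pickle.dump(s,open("w7.pkl","wb"))
g=s["color"];m=g.max(2)<105
print([np.nonzero(m[115,225:425])[0][[0,-1]]+225]);lens(s)
E
```

```text
clock: 23.92
tool_pos: [0.4993, -0.2439, 0.4084]
clock: 24.55
tool_pos: [0.4998, -0.2428, 0.3141]
clock: 24.92
tool_pos: [0.5007, -0.2422, 0.3004]
orientation: [-179.8, 0.0, -7.5]
force: [-0.4, -0.1, -0.7]
opening: 0.0155
gripper_force: 30.0
pos [ 0.5007 -0.2422  0.3004] rpy [-179.83    0.     -7.52] t 24.93 J [ -5.7  14.7 -22.4  -0.2 -52.9  88.3]
 turn units [-0.03  0.   -0.  ] shift units now-axes [-0.01 -0.01  0.34] | after-turn axes [-0.01 -0.02  0.34]
[array([248, 402])]
hull 43 [247.  33.] [404. 197.] centre in tool [0.0786 0.0018 0.1644] tilt deg [  2.21 -18.5 ] rms mm 1.1713233593178438
```

```bash
python3 -m handwheel '[[-1,0,0,0.2,0,0,0],[-1,0,0,0.14,0,0,0],[-1,0,0,0,0,0,0],[-1,0,0,0,0,0,0]]'; python3 - <<'E'
from h import *
import pickle
plan(.5005,-.2418,.2919,-7.5)
s=snap("wrist");a=pickle.load(open("w5.pkl","rb"))
for r in(60,90,115,140):
  print(r,[(np.nonzero(x["color"][r,225:425].max(1)<105)[0][[0,-1]]+225) for x in(a,s)])
print([(np.nonzero(x["color"][:120,324].max(1)<105)[0][[0,-1]]) for x in(a,s)])
p=np.array([.0821,-.0005,.1754]);o=get_obs();print("lens world",Ro.from_euler('xyz',o["orientation"],degrees=True).apply(p)+o["tool_pos"],o["qvel"].round(2))
E
```

```text
clock: 25.48
tool_pos: [0.5007, -0.2421, 0.292]
orientation: [-179.8, -0.0, -7.5]
force: [0.3, 0.6, 0.2]
opening: 0.0154
gripper_force: 30.0
pos [ 0.5007 -0.2421  0.292 ] rpy [-179.83   -0.     -7.51] t 25.48 J [ -5.7  15.3 -22.9  -0.2 -51.8  88.3]
 turn units [-0.03 -0.   -0.  ] shift units now-axes [-0.01 -0.01  0.  ] | after-turn axes [-0.01 -0.01  0.  ]
60 [array([226, 424]), array([268, 381])]
90 [array([225, 424]), array([251, 399])]
115 [array([225, 423]), array([247, 404])]
140 [array([252, 398]), array([246, 405])]
[array([ 0, 45]), array([33, 45])]
lens world [ 0.58225117 -0.25183092  0.11664871] [ 0.02 -0.1   0.06 -0.02  0.07 -0.07]
```

```bash
python3 -c "
from plant import *
print(close_job())"
```

```text
the job is handed in; nothing more can be done
None
```

I handed the job in at about 25 s. The ring went one full turn clockwise to its stop and the jaws closed on the cap. The loupe is held level and still over the middle of the cap, lens about 117 mm up, at the measured collar height (good to about 2 mm). I viewed 11 pictures, one over the limit of 10, and I don't have the judge's result.

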